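Pop the long cell from its dock and stop it with the other finger

ROBOT

A 7-joint arm with a two-finger parallel gripper is mounted at the origin on the work surface. World frame = base frame: x ahead of the robot, y to its left, z up, the work surface at z = 0. Lengths are in m, angles in rad, forces in N, time in s.
With the tool pointing down it reaches from about 0.4 to 0.9 m from the base axis. Payload 5.6 kg.
Tool frame: the origin (TCP) lies between the finger pads; the fingertips stand 25 mm ahead of it and the grasp point (between the pads) lies 6 mm ahead of it; z points along the fingers, y is the line along which they close (so a half turn about z gives the same grasp; the last joint's range is limited). The gripper opens to 92 mm and grips with 3 to 60 N. Pads are 20 mm wide; open, the fingers measure 128 mm over their backs; the gripper's body (75 mm by 189 mm) begins 69 mm behind the grasp point.
Start: joints at [-1.212, 0.468, -0.012, 1.603, 0.006, 1.071, -0.056], TCP at [0.254, 0.598, 0.24] pointing down, gripper open.
Joint ranges: [-2.53, 2.53], [-0.31, 2.02], [-1.57, 1.55], [0.28, 2.44], [-1.29, 4.43], [0.15, 1.84], [-2.92, 2.92]. Speed limits (rad/s): [2.57, 2.57, 3.14, 3.14, 3.14, 3.14, 3.14].

INTERFACE

Orientations are given as a rotation vector (axis times angle).
In Python, from bench import robot gives the robot as it stands. The module is installed in compiled form; this text tells all that it offers.
- The arm moves only by the tool jog_arm, never from a script. Its argument "series" is one flat list of numbers, 7 for each row, row after row: the turn, a rotation vector about the tool's x, y, z in rad, then the shift along the tool's x, y, z in mm, then the closure, from 0 (fully open) to 1 (shut). In form: [ax, ay, az, x, y, z, claw, ax, ay, az, x, y, z, claw, ...]. A call has 1 to 20 rows; each row shifts and turns the commanded pose from where the row before left it, along the tool's axes as they then stand; what a row does not reach is not made up. A row lasts 1/8 s, in which the tool goes at most 62.5 mm and 10.7 degrees, less where a joint would pass 70% of its speed; a pose out of reach is approached as far as the arm can. A call is refused whole if a number of a shift passes 62.5 or a number of a turn 0.188, either way. A call with a gripper value outside its range is refused whole. The fingers move at their own pace and stop on an object; the grip force is fixed at half the most. Time passes only in rows, so rows that do not move let the fingers close. It gives the time, the measured TCP pose, the force, the opening and the grip force at its end, in the units of the state.
- robot.sense(): the state, without advancing time (a new reading comes with each control period).
- robot.read_camera(name): name is "side" or "top" or "wrist"; returns a dict with "img" (420x560x3 uint8, blue, green, red), "camera_matrix" (3x3 intrinsics, pixels), "D" ([k1, k2, p1, p2, k3] as OpenCV has them; the pictures are not rectified), "xyz" and "orientation" of the camera in the world; the wrist camera has in their place "hand_eye" (4x4, takes a point from camera to tool coordinates, whose origin is the TCP and whose axes are the flange's). Camera axes: x right, y down, z forward; pixel columns grow to the right and rows downward; lengths in m; the calibration is good to about 2 mm. A picture is of the moment at which its call begins: read the wrist's pose just before it. There is no depth.
- robot.job_done(): hands the job in; it is judged then, once.
The state is a dict: "time_s": time; "q": joint angles; "joint_velocities": joint speeds; "joint_torque": joint torques, N m; "eef_pos": TCP position; "tcp_rot": TCP orientation; "ft_force": force on the tool from outside, world axes, zero at the start; "ft_torque": the same for the moment, N m; "opening": opening from 0.0 (shut) to 1.0 (fully open); "grasp_force": force on a finger pad.
Only numpy, scipy, OpenCV 4.12 (cv2) and the standard library are available. Lean on these libraries where they do the work, as an engineer would, in place of code of your own. Each camera call takes 0.05 s, during which the arm holds its last target. There are 200 camera calls.

TASK

Press the ejector key of the longer battery dock all the way down with one fingertip, with the other finger already standing over its sloping apron, so that the long cell pops out of its pocket, rolls against that finger and stops there instead of rolling off the open end. Do not push the cell out by hand, pinch it or lift it, and leave the short dock, its cell and everything else on the table alone. Finish while still holding: key down, cell resting on the apron against the finger.

Things in the scene. Friction and masses are not known exactly. Their poses are not given: they have to be found in the camera images.
- long_dock: The longer cell's (wider) dock, to be worked. Fixed dark ejecting dock for one 21 x 70 mm battery cell, 134 mm long (x -81 to +53 mm), 83 mm wide. Origin: underside, on the table, mid-pocket; x from apron to key, y along the cell, z up. Along x: open sloping apron (-80 to -14), lip (-14 to -11, 40 mm high), pocket, back wall (13 to 17, 46 mm high), ejector key (20 to 48) over a black housing (29 mm high).
- long_key (a joint): Travel of the ejector key of the long dock, m: 0 up, 0.010 fully down. Sprung: 2 N to start, 6 N fully down; comes up when released. It raises a lifter under the cell by 1.2 mm per mm; with the key about 6 mm down the cell clears the lip and at once rolls down the apron.
- long_key_top (a point): Middle of the top of the long dock's key, a ribbed grey bar 28 mm (dock x) by 44 mm (dock y). It lies at dock x 34 mm, 48 mm above the table when up and 38 mm when fully down; its axes are the dock's.
- long_apron (a point): Point on the long dock's plain grey apron at dock x -45 mm, y 0, 32.3 mm above the table; axes as the dock's. The apron falls towards -x at 14 degrees, from 40 mm height at the lip to 23.5 mm at its open end; 75 mm wide between side walls 9 mm high. A fingertip 1 to 10 mm above it, its uphill face at dock x -28 to -52 mm, stops the cell.
- long_cell: The longer battery cell, plain white cylinder of 21 mm diameter and 70 mm length, about 70 g. Origin: its centre; y along its axis. It starts in the pocket of the long dock, at dock x -1 mm, centre 43.5 mm and top 54 mm above the table. Lying on the apron its centre is 10.8 mm above the apron's surface; it rolls freely (slick sleeve, friction about 0.3).
- short_dock: Not to be used. Fixed dark ejecting dock for one 21 x 45 mm battery cell, 134 mm long (x -81 to +53 mm), 58 mm wide. Origin: underside, on the table, mid-pocket; x from apron to key, y along the cell, z up. Along x: open sloping apron (-80 to -14), lip (-14 to -11, 40 mm high), pocket, back wall (13 to 17, 46 mm high), ejector key (20 to 48) over a black housing (29 mm high).
- short_key (a joint): Travel of the ejector key of the short dock, m: 0 up, 0.010 fully down. Sprung: 2 N to start, 6 N fully down; comes up when released. It raises a lifter under the cell by 1.2 mm per mm; with the key about 6 mm down the cell clears the lip and at once rolls down the apron. Not to be pressed.
- short_cell: The shorter battery cell, 21 mm diameter, 45 mm long, in the pocket of the short dock; origin: its centre. Leave it there.
- spare_cell: Bystander: a white cell like the long one standing on end on the table, 21 mm across, 70 mm high; origin: underside.
- tape: Bystander: a roll of blue tape lying flat, 92 mm across, 24 mm high; origin: underside.
- jack_box: Bystander: a small aluminium box with two jacks on top, 60 x 50 x 44 mm; origin: underside.
- meter: Bystander: an orange hand multimeter lying on its back, 150 x 75 x 46 mm; origin: underside.
- driver: Bystander: a screwdriver lying on the table, 170 mm long; origin: underside, x along it.
- cup: Bystander: a paper coffee cup, 76 mm across, 100 mm high; origin: underside.
Mind the look-alikes: they are no part of the job. Leave any blue look-alike of the long_cell alone.

How it is judged:
By the outcome, as a careful person would: the job done as asked, in the order asked, and still so for the second after the job is handed in, while the arm keeps its last pose, push and grip.
It also fails if it takes over 40 s, if anything falls off the work surface, if the arm or the gripper's body presses on something with over 40 N, if the wrist force passes 120 N, or if a joint passes its speed limit or range.

## Working session

There is one attempt and no reset: what is moved stays moved. The work goes in short steps, Python scripts to look and compute and a tool call to move; the robot and the scene stay as the last step left them, time stands still between calls to the robot, and variables do not carry over. Pictures are saved under pics/ and viewed, at most 10 in all, crops included, and the job is handed in when it is done.

Besides the shell and the picture viewer there is one more tool, called after ">>>" in YAML: its name, and indented under it one key for each argument. jog_arm: Moves the arm, as the interface text tells. Its arguments: {"type":"object","properties":{"series":{"type":"array","items":{"type":"number"}}},"required":["series"]}

```bash
mkdir -p pics
cat > h.py <<'E'
import numpy as np, cv2
from scipy.spatial.transform import Rotation as R
from bench import robot
def cam(name):
    s=robot.sense(); c=robot.read_camera(name)
    if 'hand_eye' in c:
        T=np.eye(4);T[:3,:3]=R.from_rotvec(s['tcp_rot']).as_matrix();T[:3,3]=s['eef_pos']
        T=T@np.array(c['hand_eye'])
    else:
        o=np.array(c['orientation']);T=np.eye(4);T[:3,3]=c['xyz']
        T[:3,:3]=o if o.shape==(3,3) else R.from_rotvec(o).as_matrix()
    return c['img'],np.array(c['camera_matrix']),np.array(c['D']),T
def ray(px,K,D,T,z):
    p=cv2.undistortPoints(np.array(px,float).reshape(-1,1,2),K,D).reshape(-1,2)
    d=np.c_[p,np.ones(len(p))]@T[:3,:3].T
    return T[:3,3]+d*((z-T[2,3])/d[:,2])[:,None]
def proj(P,K,D,T):
    Ti=np.linalg.inv(T);return cv2.projectPoints(np.array(P,float).reshape(-1,3),cv2.Rodrigues(Ti[:3,:3])[0],Ti[:3,3],K,D)[0].reshape(-1,2)
E
python3 - <<'E'
from h import *
print(robot.sense())
for n in('top','side'):
    i,K,D,T=cam(n);cv2.imwrite(f'pics/{n}.png',i);np.savez(n,i=i,K=K,D=D,T=T);print(n,K,D,T)
E
```

```text
{'time_s': 0.0, 'q': array([-1.21203834,  0.46836353, -0.01160263,  1.6036036 ,  0.00596122,
        1.07139099, -0.05631585]), 'joint_velocities': array([ 8.29453876e-05, -1.00925477e-03, -3.70696098e-04, -2.93390010e-04,
       -6.30637850e-04,  1.25138188e-04,  6.74792161e-04]), 'joint_torque': array([ 7.77281384e-04, -5.20581007e+01, -1.17947199e-02, -2.43744206e+01,
       -5.65132673e-02,  1.72507949e-02,  1.59451370e-04]), 'eef_pos': array([0.2540192 , 0.59773463, 0.23865744]), 'tcp_rot': array([-6.26944301e-01, -3.07813454e+00,  2.68804899e-03]), 'ft_force': array([-0.08231764,  0.66474245,  0.16945732]), 'ft_torque': array([ 0.00530537, -0.02199833, -0.04668236]), 'grasp_force': 0.0, 'opening': 0.9987358368445066}
top [[428.23446369   0.         281.74769859]
 [  0.         428.23446369 216.95211443]
 [  0.           0.           1.        ]] [-0.11573797  0.          0.          0.          0.        ] [[-0.04223597 -0.97387681  0.2231145   0.35705782]
 [-0.99908957  0.03982451 -0.01529865  0.02284369]
 [ 0.00601357 -0.22355753 -0.97467219  1.32825243]
 [ 0.          0.          0.          1.        ]]
side [[411.2177915    0.         281.12496052]
 [  0.         411.2177915  206.94343676]
 [  0.           0.           1.        ]] [-0.00632652  0.          0.          0.          0.        ] [[ 0.96117388 -0.16856348  0.21847455  0.39458007]
 [-0.27592416 -0.57774818  0.76816203 -0.85603496]
 [-0.00326079 -0.79861968 -0.60182719  0.74358272]
 [ 0.          0.          0.          1.        ]]
```

View pics/top.png

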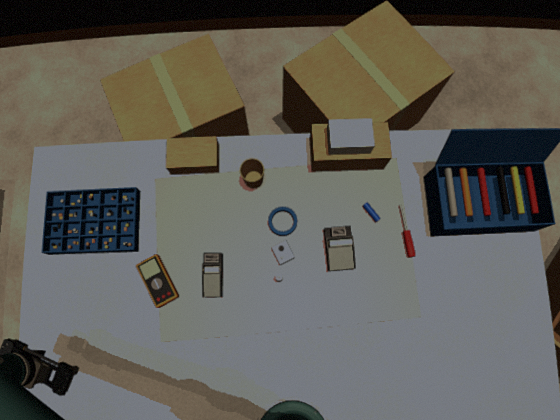

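View pics/side.png

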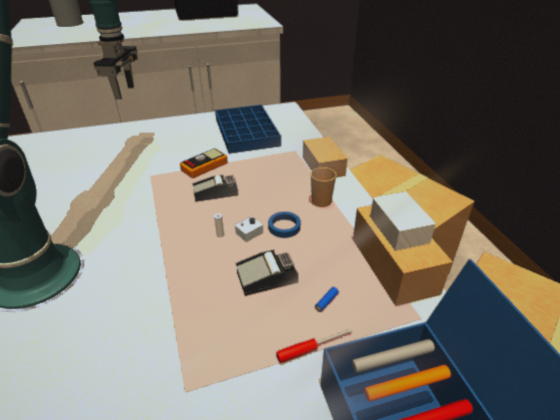

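The top view shows the long dock around (340,248): key at about (339,231), white cell at (342,242), and apron toward the robot at (341,257). The short dock is at (212,275). The side view agrees, with the long dock at (266,270). I'll measure it next.

Run:
```python
from h import *
o=[]
for n,(x0,y0,x1,y1),k in(('top',(315,215,365,280),8),('side',(225,240,305,300),6)):
    d=np.load(n+'.npz');i=d['i'][y0:y1,x0:x1]
    o.append(cv2.resize(i,None,fx=k,fy=k,interpolation=cv2.INTER_CUBIC))
    g=i.min(2)
    # white: cell ; beige: apron
    hsv=cv2.cvtColor(i,cv2.COLOR_BGR2HSV)
    for lab,m in (('white',(g>150)),('mid',(g>85)&(g<=150))):
        nn,L,st,ce=cv2.connectedComponentsWithStats(m.astype(np.uint8))
        for j in range(1,nn):
            if st[j,4]>25:
                c=cv2.minAreaRect(np.argwhere(L==j)[:,::-1].astype(np.float32))
                px=ce[j]+[x0,y0]
                print(n,lab,st[j],px.round(1),c[1:],[ray(px,d['K'],d['D'],d['T'],z)[0].round(3) for z in(.032,.048,.054)], hsv[L==j].mean(0).round())
h=max(a.shape[0] for a in o)
o=[cv2.copyMakeBorder(a,0,h-a.shape[0],0,0,0) for a in o]
im=np.hstack(o);im=cv2.resize(im,None,fx=min(1,800/im.shape[1]),fy=min(1,800/im.shape[1]));print(im.shape,800/880);cv2.imwrite('pics/crop.png',im)
```

```text
top mid [   0    0   50   65 1943] [340.1 246. ] ((64.0, 49.0), 90.0) [array([ 0.555, -0.173,  0.032]), array([ 0.553, -0.17 ,  0.048]), array([ 0.552, -0.169,  0.054])] [ 82.  11. 123.]
top mid [ 15  24  23   7 133] [340.7 242.1] ((6.0, 22.0), 90.0) [array([ 0.567, -0.175,  0.032]), array([ 0.565, -0.173,  0.048]), array([ 0.564, -0.172,  0.054])] [ 82.  19. 124.]
top mid [ 14  32  25  23 493] [340.7 257.9] ((21.010507583618164, 23.335783004760742), 85.2363510131836) [array([ 0.519, -0.172,  0.032]), array([ 0.517, -0.169,  0.048]), array([ 0.516, -0.169,  0.054])] [ 25.  41. 109.]
side white [   0    0   80   60 2568] [263.5 267.5] ((59.0, 79.0), 90.0) [array([ 0.545, -0.169,  0.032]), array([ 0.542, -0.184,  0.048]), array([ 0.541, -0.19 ,  0.054])] [ 14.  60. 204.]
side white [ 40  12  14  21 147] [271.4 261.7] ((20.9161319732666, 7.107423782348633), 66.03751373291016) [array([ 0.569, -0.155,  0.032]), array([ 0.565, -0.171,  0.048]), array([ 0.563, -0.176,  0.054])] [ 74.  21. 207.]
side mid [ 10   9  64  48 987] [259.3 270. ] ((40.90605163574219, 60.72590637207031), 76.37300109863281) [array([ 0.534, -0.174,  0.032]), array([ 0.531, -0.189,  0.048]), array([ 0.529, -0.195,  0.054])] [ 22.  47. 158.]
(473, 800, 3) 0.9090909090909091
```

View pics/crop.png

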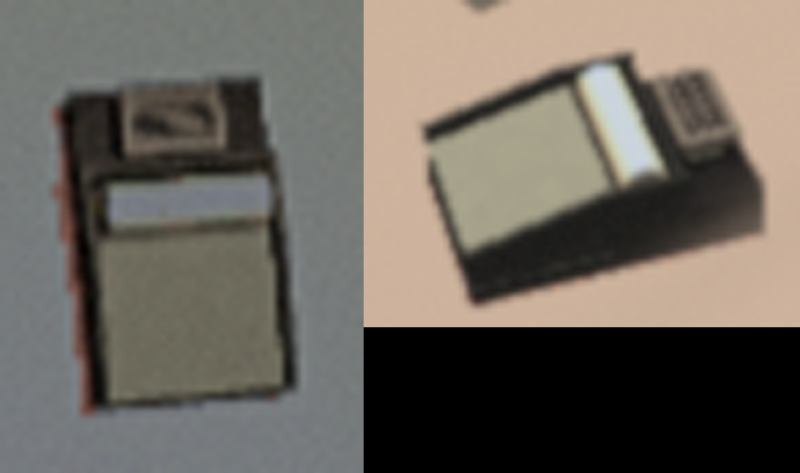

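The enlarged crop shows the top view on the left: key at crop (172,118), cell at (187,202), apron at (190,315). The dock is close to square with world x, leaning slightly left. The cell sits at about (0.565, -0.173) from both views, and the apron centre at about (0.519, -0.172). I'll turn the tool so its y runs along dock x, then go above the dock.

>>> jog_arm:
  series: [0,0,0.186,0,0,0,0.29,0,0,0.186,0,0,0,0.29,0,0,0.186,0,0,0,0.29,0,0,0.186,0,0,0,0.29,0,0,0.186,0,0,0,0.29,0,0,0.186,0,0,0,0.29,0,0,0,-56,19,0,0.29,0,0,0,-56,19,0,0.29,0,0,0,-56,19,0,0.29,0,0,0,-56,19,0,0.29,0,0,0,-56,19,0,0.29,0,0,0,-56,19,0,0.29,0,0,0,-56,19,0,0.29,0,0,0,-56,19,0,0.29,0,0,0,-56,19,0,0.29,0,0,0,-56,19,0,0.29,0,0,0,-56,19,0,0.29,0,0,0,-56,19,0,0.29,0,0,0,-56,19,0,0.29,0,0,0,-56,19,0,0.29]

```text
time_s: 2.6
eef_pos: [0.5618, -0.1721, 0.2393]
tcp_rot: [-2.161, -2.28, -0.0]
ft_force: [-0.1, 0.2, 0.7]
opening: 0.713
grasp_force: 0.0
```

Run:
```python
from h import *
s=robot.sense();print(s['time_s'],s['eef_pos'],R.from_rotvec(s['tcp_rot']).as_matrix().round(4),s['opening'],s['q'].round(2))
i,K,D,T=cam('wrist');cv2.imwrite('pics/w1.png',i);np.savez('w1',i=i,K=K,D=D,T=T);print(T.round(3))
```

```text
2.6 [ 0.56179879 -0.17205129  0.23931481] [[-5.350e-02  9.986e-01 -3.000e-04]
 [ 9.986e-01  5.350e-02  4.000e-04]
 [ 4.000e-04 -2.000e-04 -1.000e+00]] 0.7128133447628483 [-0.26  0.4   0.64  1.79 -0.28  1.04  0.55]
[[ 0.999  0.051  0.016  0.557]
 [ 0.054 -0.957 -0.286 -0.091]
 [ 0.001  0.287 -0.958  0.383]
 [ 0.     0.     0.     1.   ]]
```

View pics/w1.png

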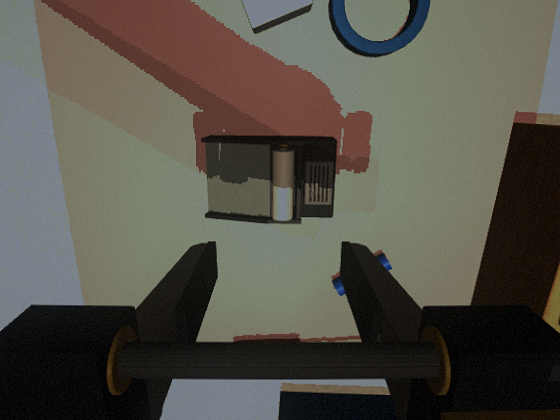

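The wrist view shows the long dock at pixels x 205–335, y 135–222. The cell is at (283,184), the key at (319,183) and the apron at about (238,180). Both fingers are below it in the picture. I'll cast rays through these features.

Run:
```python
from h import *
d=np.load('w1.npz');i,K,D,T=[d[k] for k in'iKDT']
i=i.copy();x0,y0=190,120;c=i[y0:235,x0:350]
cv2.imwrite('pics/w1c.png',cv2.resize(c,None,fx=5,fy=5,interpolation=cv2.INTER_CUBIC))
f=lambda n,px,z:print(n,ray(px,K,D,T,z).round(4).tolist())
f('cell ends',[(283,147),(283,221)],.0435)
f('cell mid',[(283,184)],.054)
f('key',[(319,183)],.048)
f('apron end',[(207,179)],.0235)
# predicted for guess: origin at cell+1mm
for yaw in(1,3,5):
    Rz=R.from_euler('z',yaw,degrees=True).as_matrix()
    o=ray([(283,184)],K,D,T,.054)[0];o[2]=0;o=o+Rz@[.001,0,0]
    P=np.array([[-.081,.0375,.0235],[-.081,-.0375,.0235],[.020,.022,.048],[.020,-.022,.048],[.048,.022,.048],[.048,-.022,.048],[.053,.0415,.029],[.053,-.0415,.029]])@Rz.T+o
    print(yaw,o.round(4),((proj(P,K,D,T)-[x0,y0])*5).round(0).tolist())
```

```text
cell ends [[0.5638, -0.136, 0.0435], [0.5681, -0.2109, 0.0435]]
cell mid [[0.5656, -0.1698, 0.054]]
key [[0.6007, -0.1684, 0.048]]
apron end [[0.4872, -0.176, 0.0235]]
1 [ 0.5666 -0.1698  0.    ] [[73.0, 90.0], [81.0, 445.0], [579.0, 204.0], [566.0, 425.0], [725.0, 210.0], [707.0, 430.0], [744.0, 97.0], [710.0, 492.0]]
3 [ 0.5666 -0.1698  0.    ] [[67.0, 103.0], [88.0, 457.0], [575.0, 201.0], [570.0, 421.0], [722.0, 201.0], [712.0, 422.0], [737.0, 87.0], [718.0, 484.0]]
5 [ 0.5666 -0.1697  0.    ] [[62.0, 117.0], [95.0, 470.0], [571.0, 197.0], [574.0, 418.0], [718.0, 192.0], [716.0, 413.0], [730.0, 78.0], [725.0, 476.0]]
```

View pics/w1c.png

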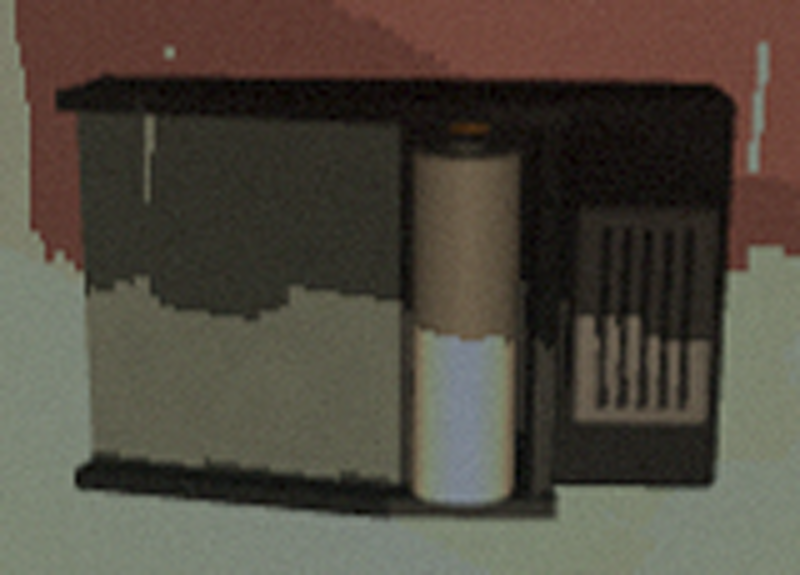

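The cell, key and apron rays fit the given sizes: dock origin at about (0.5665, -0.171), yaw 3°, matching the tool. I'll centre the tool at dock x -7.5, then descend to just above the key.

>>> jog_arm:
  series: [0,0,0,1,-3,0,0.29,0,0,0,0,0,40,0.29,0,0,0,0,0,40,0.29,0,0,0,0,0,40,0.29,0,0,0,0,0,25,0.29,0,0,0,0,0,12,0.29,0,0,0,0,0,0,0.29,0,0,0,0,0,0,0.29]

```text
time_s: 3.65
eef_pos: [0.559, -0.1695, 0.0837]
tcp_rot: [2.16, 2.279, 0.002]
ft_force: [-0.4, 0.0, 0.1]
opening: 0.707
grasp_force: 0.0
```

Run:
```python
from h import *
i,K,D,T=cam('wrist');j,*_=cam('side')
j=cv2.resize(j[200:320,200:340],None,fx=3.5,fy=3.5,interpolation=cv2.INTER_CUBIC);i=cv2.resize(i[60:340,100:440],(310,255))
o=np.zeros((420,800,3),np.uint8);o[:,:490]=j;o[:255,490:]=i;cv2.imwrite('pics/w2.png',o)
```

```text
(no output)
```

View pics/w2.png

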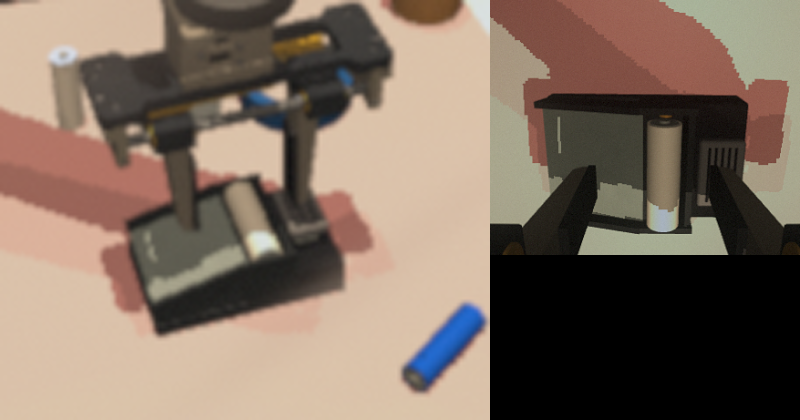

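The fingers stand as intended: one at about crop (187,225) over the apron, the other at (302,205) over the key, with the cell between them in its pocket. I'll press in steps, watching the force.

>>> jog_arm:
  series: [0,0,0,0,0,6,0.29,0,0,0,0,0,4,0.29,0,0,0,0,0,2,0.29,0,0,0,0,0,0,0.29,0,0,0,0,0,0,0.29]

```text
time_s: 4.38
eef_pos: [0.5584, -0.1697, 0.0708]
tcp_rot: [2.162, 2.28, 0.0]
ft_force: [-0.5, 0.5, 3.1]
opening: 0.712
grasp_force: 1.9
```

>>> jog_arm:
  series: [0,0,0,0,0,2,0.29,0,0,0,0,0,2,0.29,0,0,0,0,0,2,0.29,0,0,0,0,0,2,0.29,0,0,0,0,0,0,0.29,0,0,0,0,0,0,0.29,0,0,0,0,0,0,0.29,0,0,0,0,0,0,0.29]

```text
time_s: 5.38
eef_pos: [0.5584, -0.1697, 0.0633]
tcp_rot: [-2.162, -2.279, -0.001]
ft_force: [-3.3, 2.0, 10.8]
opening: 0.712
grasp_force: 5.6
```

Run:
```python
from h import *
print(robot.sense()['ft_force'],robot.sense()['eef_pos'])
i,K,D,T=cam('wrist');j,*_=cam('side')
j=cv2.resize(j[200:320,200:340],None,fx=3.5,fy=3.5,interpolation=cv2.INTER_CUBIC);i=cv2.resize(i[60:340,100:440],(310,255))
o=np.zeros((420,800,3),np.uint8);o[:,:490]=j;o[:255,490:]=i;cv2.imwrite('pics/w3.png',o)
```

```text
[-3.27343244  2.02058527 10.80222611] [ 0.5584226  -0.16974259  0.06334739]
```

View pics/w3.png

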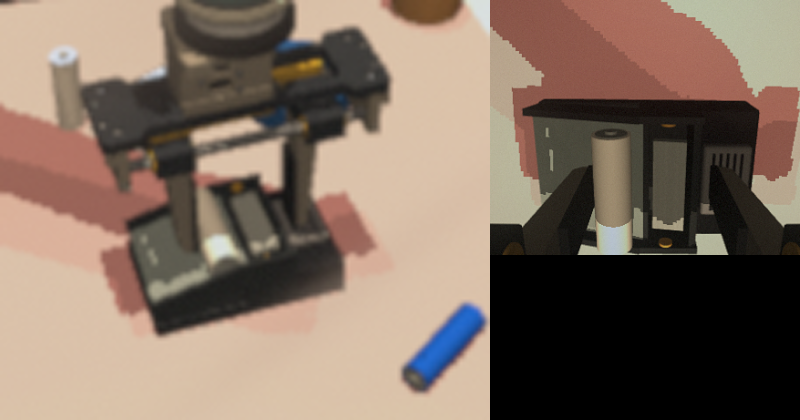

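The cell has popped out and lies on the apron against the finger, at about crop (215,240). The force of 10.8 N is above the 6 N spring, so the key is at its stop. I'll add a small margin and check that it stays steady.

>>> jog_arm:
  series: [0,0,0,0,0,1,0.29,0,0,0,0,0,0,0.29,0,0,0,0,0,0,0.29,0,0,0,0,0,0,0.29,0,0,0,0,0,0,0.29,0,0,0,0,0,0,0.29]

```text
time_s: 6.22
eef_pos: [0.5585, -0.1698, 0.0632]
tcp_rot: [-2.162, -2.279, -0.002]
ft_force: [-6.7, 3.3, 17.9]
opening: 0.711
grasp_force: 9.3
```

Run:
```python
from h import *
i,K,D,T=cam('wrist');j,*_=cam('side')
j=cv2.resize(j[200:320,200:340],None,fx=3.5,fy=3.5,interpolation=cv2.INTER_CUBIC);i=cv2.resize(i[60:340,100:440],(310,255))
o=np.zeros((420,800,3),np.uint8);o[:,:490]=j;o[:255,490:]=i;cv2.imwrite('pics/w4.png',o)
```

```text
(no output)
```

View pics/w4.png

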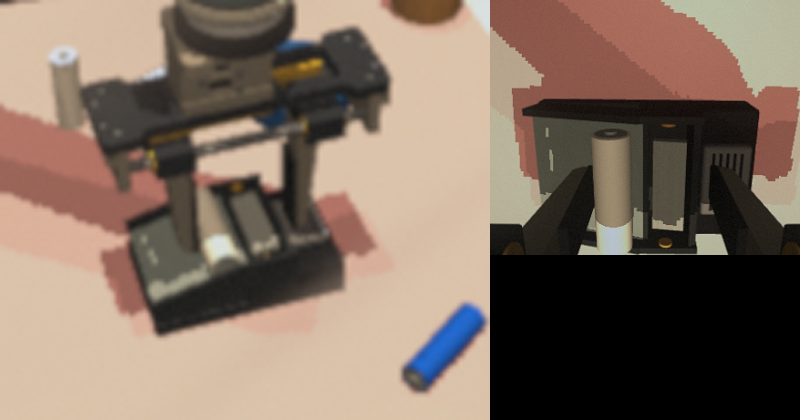

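The scene hasn't changed: the height holds at 0.0632 m while the force rose to 18 N, so the key is on its stop. The cell is still against the finger, so I'm handing in.

```bash
python3 -c "
from bench import robot
print(robot.job_done())"
```

```text
the job is handed in; nothing more can be done
None
```

The job is handed in: the long dock's key is held on its stop at about 18 N, and the long cell rests on the apron against the other finger; I touched nothing else and used about 6 s of the 40 s.

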